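# Transfer the reagent row in reverse order

### The job

Move the four reagent bottles from the green rack to the white rack in reverse order, because the white rack will be used from the other side of the bench: the bottle that stands leftmost in the green rack (seen from the robot) goes to the rightmost place of the white rack, and so on. Stand each one upright at the middle of its ringed place, without knocking any over or bumping the arm into the stocked shelf that overhangs the back of the bench; the coloured tags on the green rack show where each bottle stood and stay there.

Things in the scene. Friction and masses are not known exactly. Their poses are not given: they have to be found in the camera images.
- rack_full: Green rack, fixed, 116x346 mm, full at the start; behind both racks a stocked shelf overhangs from world x = 0.62 m on, above z = 0.38 m. Origin: on the worktop under the deck's centre; x away from the robot, y left along the row. Four ringed places: centres x = 0, y = -123, -41, 41, 123 mm on the flat deck at z = 12 mm; no walls between. Rim 4 mm thick, to z = 26 mm (inside 94x338 mm), wire grips on the end rims to 37 mm; label ledge 14x8 mm on the near side.
- rack_empty: White rack, fixed, 116x346 mm, empty at the start. Origin: on the worktop under the deck's centre; x away from the robot, y left along the row. Four ringed places: centres x = 0, y = -123, -41, 41, 123 mm on the flat deck at z = 12 mm; no walls between. Rim 4 mm thick, to z = 26 mm (inside 94x338 mm), wire grips on the end rims to 37 mm; label ledge 14x8 mm on the near side.
- red_jar_mid (a point): White plastic jar with red screw cap, round, 64 mm across the body and 119 mm high, about 0.3 kg; body up to 95 mm, fixed cap 54 mm across above that. The point is on its upright axis, half-way up; z up. It starts standing in one of the four places of rack_full.
- blue_bottle_mid (a point): Glass bottle with blue screw cap, round, 56 mm across the body and 114 mm high, about 0.24 kg; fixed cap 38 mm across on the top 20 mm. The point is on its upright axis, half-way up; z up. It starts standing in one of the four places of rack_full.
- orange_bottle_mid (a point): Glass bottle with orange screw cap, round, 66 mm across the body and 139 mm high, about 0.27 kg; fixed cap 38 mm across on the top 25 mm. The point is on its upright axis, half-way up; z up. It starts standing in one of the four places of rack_full.
- black_jar_mid (a point): Small amber jar with black screw cap, round, 52 mm across the body up to about 70 mm and 89 mm high, about 0.14 kg; fixed cap 45 mm across on the top 14 mm. The point is on its upright axis, half-way up; z up. It starts standing in one of the four places of rack_full.
- red_tag: Red tag, 12 x 50 x 8 mm, fixed on the front ledge of rack_full, straight in front of the place where red_jar_mid stands at the start (its y in rack_full's frame is that of the place, its x is -58 mm). It stays as a record of the old order. Origin: centre of its underside; axes as the rack's.
- blue_tag: Blue tag, 12 x 50 x 8 mm, fixed on the front ledge of rack_full, straight in front of the place where blue_bottle_mid stands at the start (its y in rack_full's frame is that of the place, its x is -58 mm). It stays as a record of the old order. Origin: centre of its underside; axes as the rack's.
- orange_tag: Orange tag, 12 x 50 x 8 mm, fixed on the front ledge of rack_full, straight in front of the place where orange_bottle_mid stands at the start (its y in rack_full's frame is that of the place, its x is -58 mm). It stays as a record of the old order. Origin: centre of its underside; axes as the rack's.
- black_tag: Black tag, 12 x 50 x 8 mm, fixed on the front ledge of rack_full, straight in front of the place where black_jar_mid stands at the start (its y in rack_full's frame is that of the place, its x is -58 mm). It stays as a record of the old order. Origin: centre of its underside; axes as the rack's.

How it is judged (in metres and radians):
At the end, for the whole second after the job is handed in: All four bottles stand upright (within 0.1 rad), released and at rest on the white rack's deck, each within 16 mm along and across the rack of its place: the bottle whose tag is at y in the green rack's frame stands at -y in the white rack's frame (x of red_jar_mid in the frame of rack_empty between -0.016 and 0.016 m and z of red_jar_mid in the frame of rack_empty between 0.0665 and 0.0765 m and angle between each of red_jar_mid, blue_bottle_mid, orange_bottle_mid, black_jar_mid's own z axis and vertical below 0.1 rad and linear speed of each of red_jar, blue_bottle, orange_bottle, black_jar below 0.02 m/s and angular speed of each of red_jar, blue_bottle, orange_bottle, black_jar below 0.2 rad/s and ((y of red_tag in the frame of rack_full between -0.143 and -0.103 m and y of red_jar_mid in the frame of rack_empty between 0.107 and 0.139 m) or (y of red_tag in the frame of rack_full between -0.061 and -0.021 m and y of red_jar_mid in the frame of rack_empty between 0.025 and 0.057 m) or (y of red_tag in the frame of rack_full between 0.021 and 0.061 m and y of red_jar_mid in the frame of rack_empty between -0.057 and -0.025 m) or (y of red_tag in the frame of rack_full between 0.103 and 0.143 m and y of red_jar_mid in the frame of rack_empty between -0.139 and -0.107 m)) and x of blue_bottle_mid in the frame of rack_empty between -0.016 and 0.016 m and z of blue_bottle_mid in the frame of rack_empty between 0.064 and 0.074 m and ((y of blue_tag in the frame of rack_full between -0.143 and -0.103 m and y of blue_bottle_mid in the frame of rack_empty between 0.107 and 0.139 m) or (y of blue_tag in the frame of rack_full between -0.061 and -0.021 m and y of blue_bottle_mid in the frame of rack_empty between 0.025 and 0.057 m) or (y of blue_tag in the frame of rack_full between 0.021 and 0.061 m and y of blue_bottle_mid in the frame of rack_empty between -0.057 and -0.025 m) or (y of blue_tag in the frame of rack_full between 0.103 and 0.143 m and y of blue_bottle_mid in the frame of rack_empty between -0.139 and -0.107 m)) and x of orange_bottle_mid in the frame of rack_empty between -0.016 and 0.016 m and z of orange_bottle_mid in the frame of rack_empty between 0.0765 and 0.0865 m and ((y of orange_tag in the frame of rack_full between -0.143 and -0.103 m and y of orange_bottle_mid in the frame of rack_empty between 0.107 and 0.139 m) or (y of orange_tag in the frame of rack_full between -0.061 and -0.021 m and y of orange_bottle_mid in the frame of rack_empty between 0.025 and 0.057 m) or (y of orange_tag in the frame of rack_full between 0.021 and 0.061 m and y of orange_bottle_mid in the frame of rack_empty between -0.057 and -0.025 m) or (y of orange_tag in the frame of rack_full between 0.103 and 0.143 m and y of orange_bottle_mid in the frame of rack_empty between -0.139 and -0.107 m)) and x of black_jar_mid in the frame of rack_empty between -0.016 and 0.016 m and z of black_jar_mid in the frame of rack_empty between 0.0515 and 0.0615 m and ((y of black_tag in the frame of rack_full between -0.143 and -0.103 m and y of black_jar_mid in the frame of rack_empty between 0.107 and 0.139 m) or (y of black_tag in the frame of rack_full between -0.061 and -0.021 m and y of black_jar_mid in the frame of rack_empty between 0.025 and 0.057 m) or (y of black_tag in the frame of rack_full between 0.021 and 0.061 m and y of black_jar_mid in the frame of rack_empty between -0.057 and -0.025 m) or (y of black_tag in the frame of rack_full between 0.103 and 0.143 m and y of black_jar_mid in the frame of rack_empty between -0.139 and -0.107 m))); the robot touches nothing.
It fails at once if red_jar is knocked over (angle between red_jar_mid's own z axis and vertical above 0.6 rad).
It fails at once if blue_bottle is knocked over (angle between blue_bottle_mid's own z axis and vertical above 0.6 rad).
It fails at once if orange_bottle is knocked over (angle between orange_bottle_mid's own z axis and vertical above 0.6 rad).
It fails at once if black_jar is knocked over (angle between black_jar_mid's own z axis and vertical above 0.6 rad).
It also fails if it takes over 99 s, if anything falls off the work surface, if the arm or the gripper's body presses on something with over 40 N, if the wrist force passes 120 N, or if a joint passes its speed limit or range.

### The arm

A 6-joint arm with a two-finger parallel gripper is mounted at the origin on a cart in front of the work surface, level with it; the furniture and walls round the work are solid. World frame = base frame: x ahead of the robot, y to its left, z up, the work surface at z = 0. Lengths are in mm, angles in rad, forces in N, time in s.
With the tool pointing down it reaches from about 400 to 925 mm from the base axis. Payload 12.5 kg.
Tool frame: the origin (TCP) lies midway between the tips of the shut fingers; the grasp point (between the pads) lies 19 mm behind it (env.tcp_to_grasp is the distance from the TCP to the grasp point, in mm); z points along the fingers, y is the line along which they close (so a half turn about z gives the same grasp; the last joint's range is limited). The gripper opens to 95 mm and grips with 3 to 60 N. Pads are 20 mm wide; open, the fingers measure 119 mm over their backs; the gripper's body (75 mm by 180 mm) begins 59 mm behind the grasp point.
Start: joints at [1.243, 0.491, 1.559, -0, 1.092, -0.106], TCP at [137.472, 609.712, 214.661] pointing down, gripper open.
Joint ranges: [-3.1, 3.1], [-0.84, 2.19], [0.05, 2.79], [-1.13, 4.28], [0.06, 2.93], [-2.69, 2.69]. Speed limits (rad/s): [2.22, 2.22, 2.79, 3.14, 3.14, 3.14].

### API

Orientations are given as [roll, pitch, yaw] about the fixed x, y, z axes, in that order (R = Rz(yaw) Ry(pitch) Rx(roll)).
In Python, from cell import env gives the robot as it stands. The module is installed in compiled form; this text tells all that it offers.
- The arm moves only by the tool step_arm, never from a script. Its argument "plan" is a list that holds one entry, the list of rows, each a list of 5 numbers: the shift along the tool's x, y, z in mm, then the turn about the tool's z in degrees, then the opening, from -1 (shut) to 1 (fully open). A call has 1 to 8 rows; each row is the pose to reach, as a shift and turn from the pose commanded when the call began, along the tool's axes at that moment; what a row does not reach only later rows make up. A row lasts 1/12 s, in which the tool goes at most 41.7 mm and 7.16 degrees, less where a joint would pass 70% of its speed; a pose out of reach is approached as far as the arm can. A call with a gripper value outside its range is refused whole. The fingers move at their own pace and stop on an object; the grip force is fixed at half the most. Time passes only in rows, so rows that repeat a pose let the fingers close. It gives the time, the measured TCP pose, the force, the opening and the grip force at its end, in the units of the state.
- env.state(): the state, without advancing time (a new reading comes with each control period).
- env.read_camera(name): name is "scene" or "side" or "wrist"; returns the picture (400x640x3 uint8, blue, green, red); there is no depth.
- env.get_calibration(name): a dict with "K" (3x3 intrinsics, pixels), "D" ([k1, k2, p1, p2, k3] as OpenCV has them; the pictures are not rectified), "extrinsics" (4x4, takes a point from world to camera coordinates). Camera axes: x right, y up, looking along -z (the intrinsics and any distortion apply to the point x, -y, -z); pixel columns grow to the right and rows downward; lengths in mm; the calibration is good to about 2 mm. A picture is of the moment at which its call begins: read the wrist's pose just before it. get_calibration takes no time and is no camera call; for the wrist camera it gives the pose at the moment of the call.
- env.job_done(): hands the job in; it is judged then, once.
The state is a dict: "t": time; "joints": joint angles; "qvel": joint speeds; "tau": joint torques, N m; "eef_pos": TCP position; "tcp_rot": TCP orientation; "ft_force": force on the tool from outside, world axes, zero at the start; "moment": the same for the moment, N m; "opening": opening from 0.0 (shut) to 1.0 (fully open); "grip_force": force on a finger pad.
Only numpy, scipy, OpenCV 4.12 (cv2) and the standard library are available. Lean on these libraries where they do the work, as an engineer would, in place of code of your own. Each camera call takes 0.05 s, during which the arm holds its last target. There are 200 camera calls.

## Working session

There is one attempt and no reset: what is moved stays moved. The work goes in short steps, Python scripts to look and compute and a tool call to move; the robot and the scene stay as the last step left them, time stands still between calls to the robot, and variables do not carry over. Pictures are saved under pics/ and viewed, at most 14 in all, crops included, and the job is handed in when it is done.

Besides the shell and the picture viewer there is one more tool, called after "Emit:" by a JSON object that holds its "op" and its "data". step_arm: Moves the arm, as the interface text tells. Its arguments: {"type":"object","properties":{"plan":{"type":"array"}},"required":["plan"]}

```bash
mkdir -p pics
python3 - <<'E'
from cell import env
import cv2,numpy as np
s=env.state();print(s)
for n in("scene","side","wrist"):
    c=env.get_calibration(n);print(n,np.round(c["K"],1).tolist(),c["D"],np.round(c["extrinsics"],3).tolist())
    cv2.imwrite(f"pics/{n}0.png",env.read_camera(n))
E
```

```text
{'t': 0.0, 'joints': array([ 1.24342239e+00,  4.91563123e-01,  1.55944333e+00, -2.02258970e-05,
        1.09166527e+00, -1.05607991e-01]), 'qvel': array([ 0.00261895, -0.00124388,  0.00070818, -0.00131173, -0.00113431,
       -0.00115198]), 'tau': array([ 1.90468840e-03, -6.12632990e+01, -2.58190960e+01,  6.92763110e-02,
        4.80861089e-02, -1.13570204e-04]), 'eef_pos': array([137.38286366, 609.4759397 , 214.06163285]), 'tcp_rot': array([-3.14051770e+00, -9.59083316e-05,  2.91983599e+00]), 'ft_force': array([-0.3430614 , -0.63126535, -0.67282834]), 'moment': array([ 0.0017559 , -0.01690286,  0.00793384]), 'grip_force': 0.0, 'opening': 0.9997358221021766}
scene [[429.6, 0.0, 320.7], [0.0, 429.6, 200.4], [0.0, 0.0, 1.0]] [-0.10098834  0.          0.          0.          0.        ] [[0.639, -0.769, 0.024, -311.609], [0.407, 0.365, 0.837, -263.178], [-0.652, -0.525, 0.546, -851.694], [0.0, 0.0, 0.0, 1.0]]
side [[512.4, 0.0, 318.2], [0.0, 512.4, 191.3], [0.0, 0.0, 1.0]] [-0.062075  0.        0.        0.        0.      ] [[-0.847, -0.532, -0.009, 410.034], [0.419, -0.678, 0.604, -276.658], [-0.327, 0.508, 0.797, -1132.426], [0.0, 0.0, 0.0, 1.0]]
wrist [[300.1, 0.0, 319.2], [0.0, 300.1, 197.2], [0.0, 0.0, 1.0]] [0.01262721 0.         0.         0.         0.        ] [[0.22, 0.975, -0.001, -624.772], [-0.949, 0.214, -0.233, 25.581], [-0.227, 0.053, 0.972, -390.202], [0.0, 0.0, 0.0, 1.0]]
```

View pics/scene0.png

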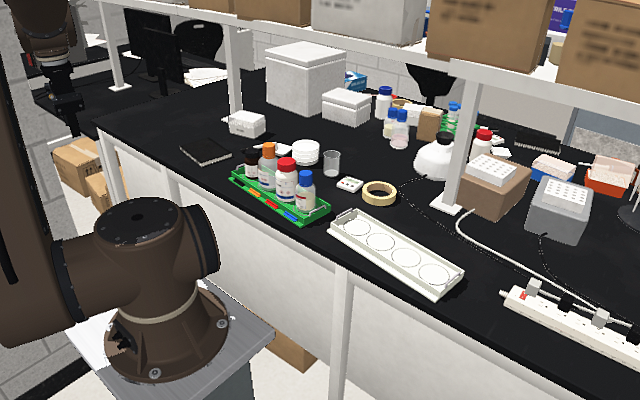

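View pics/side0.png

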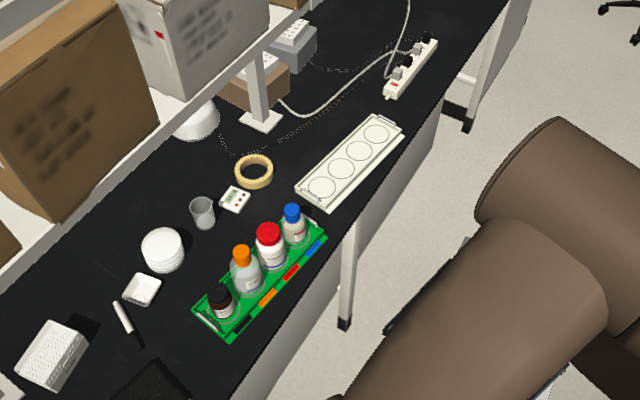

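View pics/wrist0.png

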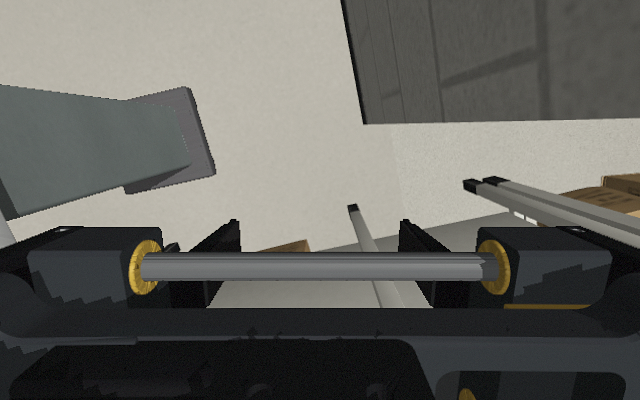

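The scene view shows the green rack, left to right from the robot: black (250,160), orange (268,150), red (287,165), blue (306,178). The white rack's rings run from (357,228) to (434,274). The side view agrees, with caps at (220,292), (242,255), (268,232) and (292,211). The wrist camera sees only the floor so far.

```bash
cat > h.py <<'E'
import cv2,numpy as np
from cell import env
def cal(n): c=env.get_calibration(n);return c["K"],np.array(c["D"]),np.array(c["extrinsics"])
def ray(c,p):
    K,D,E=c;u=cv2.undistortPoints(np.array([[p]],float),K,D)[0,0]
    d=E[:3,:3].T@np.array([u[0],-u[1],-1.]);return -E[:3,:3].T@E[:3,3],d/np.linalg.norm(d)
def plane(c,p,z): o,d=ray(c,p);return o+d*(z-o[2])/d[2]
def tri(rs):
    A=sum(np.eye(3)-np.outer(d,d) for o,d in rs);b=sum((np.eye(3)-np.outer(d,d))@o for o,d in rs)
    X=np.linalg.solve(A,b);return X,max(np.linalg.norm((np.eye(3)-np.outer(d,d))@(X-o)) for o,d in rs)
def proj(c,X):
    K,D,E=c;q=E[:3,:3]@np.asarray(X,float)+E[:3,3];q=np.array([[q[0],-q[1],-q[2]]])
    return cv2.projectPoints(q,np.zeros(3),np.zeros(3),K,D)[0][0,0]
HUE={"red":[(0,6),(174,180)],"blue":[(100,125)],"orange":[(9,18)]}
def blobs(im,name,roi,amin=15):
    h=cv2.cvtColor(im,cv2.COLOR_BGR2HSV);m=np.zeros(h.shape[:2],np.uint8)
    for a,b in HUE[name]: m|=cv2.inRange(h,(a,140,90),(b,255,255))
    x0,y0,x1,y1=roi;k=np.zeros_like(m);k[y0:y1,x0:x1]=m[y0:y1,x0:x1]
    n,_,st,ce=cv2.connectedComponentsWithStats(k)
    return sorted([(int(st[i,4]),ce[i].round(1).tolist(),st[i,:4].tolist()) for i in range(1,n) if st[i,4]>=amin],reverse=True)
def rings(im,roi,amin,amax):
    x0,y0,x1,y1=roi;g=cv2.resize(cv2.cvtColor(im[y0:y1,x0:x1],cv2.COLOR_BGR2GRAY),None,fx=4,fy=4,interpolation=cv2.INTER_CUBIC)
    t=cv2.adaptiveThreshold(g,255,cv2.ADAPTIVE_THRESH_MEAN_C,cv2.THRESH_BINARY_INV,41,5)
    out=[]
    for c in cv2.findContours(t,cv2.RETR_LIST,cv2.CHAIN_APPROX_NONE)[0]:
        if len(c)<30: continue
        e=cv2.fitEllipse(c);a=np.pi*e[1][0]*e[1][1]/4
        if a/16<amin or a/16>amax: continue
        if abs(cv2.contourArea(c)/a-1)>.1: continue
        out.append(((np.array(e[0])+.5)/4-.5+[x0,y0],np.array(e[1])/4))
    return out
E
python3 - <<'E'
from h import *
S=cv2.imread("pics/scene0.png");D=cv2.imread("pics/side0.png");cs,cd=cal("scene"),cal("side")
for n in HUE:
    a=blobs(S,n,(225,135,335,225));b=blobs(D,n,(190,195,330,345));print(n,a,b)
for im,roi,c in((S,(325,200,470,300),cs),(D,(290,105,410,215),cd)):
    for e in rings(im,roi,150,2500): print("ring",e[0].round(1),e[1].round(1),plane(c,e[0],12).round(1))
E
```

```text
red [(244, [286.0, 164.1], [277, 157, 19, 15]), (55, [271.4, 203.6], [265, 199, 13, 10]), (16, [300.3, 196.9], [296, 195, 10, 4])] [(475, [267.8, 233.2], [256, 221, 24, 25]), (86, [290.6, 271.8], [283, 263, 16, 18])]
blue [(209, [305.1, 177.7], [299, 170, 14, 17]), (65, [290.1, 216.1], [284, 211, 13, 11]), (16, [288.2, 197.3], [283, 196, 11, 3])] [(287, [291.5, 212.1], [283, 202, 17, 21]), (103, [312.9, 248.1], [305, 240, 17, 17])]
orange [(198, [268.3, 150.0], [262, 142, 13, 17]), (51, [254.3, 192.3], [248, 188, 13, 9])] [(356, [241.4, 254.9], [232, 244, 19, 23]), (119, [267.1, 297.2], [259, 288, 18, 19]), (15, [295.0, 270.0], [289, 263, 11, 15])]
ring [321.6 186.9] [19.7 25.3] [528.5 -87.5  12. ]
ring [340.7 168.1] [18.8 24.6] [ 518.5 -168.7   12. ]
ring [340.6 168.2] [21.9 27.9] [ 518.4 -168.3   12. ]
ring [358.9 150.4] [17.7 23.8] [ 508.1 -249.9   12. ]
ring [358.8 150.5] [20.6 27.2] [ 508.  -249.4   12. ]
ring [376.  133.7] [16.6 23.3] [ 497.9 -331.1   12. ]
ring [376.  133.8] [19.5 26.5] [ 497.8 -330.5   12. ]
```

Run:
```python
from h import *
S=cv2.imread("pics/scene0.png");D=cv2.imread("pics/side0.png");cs,cd=cal("scene"),cal("side")
x0,y0,x1,y1=325,200,470,300
g=cv2.resize(cv2.cvtColor(S[y0:y1,x0:x1],cv2.COLOR_BGR2GRAY),None,fx=4,fy=4,interpolation=cv2.INTER_CUBIC)
sr=[]
for k in (21,31,61):
  for C in (2,4,8,14):
    t=cv2.adaptiveThreshold(g,255,0,cv2.THRESH_BINARY_INV,k,C)
    for c in cv2.findContours(t,cv2.RETR_LIST,cv2.CHAIN_APPROX_NONE)[0]:
        if len(c)<60: continue
        h=cv2.convexHull(c);e=cv2.fitEllipse(h);a=np.pi*e[1][0]*e[1][1]/4
        if 200<a/16<1100 and abs(cv2.contourArea(h)/a-1)<.05 and max(e[1])/4>22 and max(e[1])/4<36: sr.append((np.array(e[0])+.5)/4-.5+[x0,y0])
sr=np.array(sr);
R=[(321.6,186.9),(340.6,168.1),(358.8,150.5),(376,133.7)]
for r in R:
    p=proj(cs,plane(cd,r,12));q=sr[np.linalg.norm(sr-p,axis=1)<6]
    m=np.median(q,axis=0) if len(q) else p
    print("ring",p.round(1),len(q),m.round(1),*[np.round(v,1) for v in tri([ray(cs,m),ray(cd,r)])])
for n,a,b in(("redcap",(286,164.1),(267.8,233.2)),("bluecap",(305.1,177.7),(291.5,212.1)),("orcap",(268.3,150),(241.4,254.9)),
 ("redtag",(271.4,203.6),(290.6,271.8)),("bluetag",(290.1,216.1),(312.9,248.1)),("ortag",(254.3,192.3),(267.1,297.2))):
    print(n,*[np.round(v,1) for v in tri([ray(cs,a),ray(cd,b)])])
c=env.get_calibration("wrist")["extrinsics"];s=env.state();o=-c[:3,:3].T@c[:3,3];print(o,s["eef_pos"])
```

```text
ring [355.9 226.7] 0 [355.9 226.7] [528.4 -87.5  12. ] 0.0
ring [379.3 240.9] 1 [380.2 241.4] [ 519.8 -170.3   10.3] 0.5
ring [404.6 256.6] 3 [405.7 257.1] [ 509.5 -251.8   10. ] 0.6
ring [432.3 273.6] 0 [432.3 273.6] [ 497.9 -331.    12. ] 0.0
redcap [516.9 154.3 118.2] 0.7
bluecap [508.   74.6 108.9] 0.8
orcap [526.8 234.5 131.8] 0.7
redtag [459.1 161.1   9.8] 0.4
bluetag [449.8  79.1   9.2] 0.6
ortag [468.3 242.7   9.5] 0.5
[ 73.1313509  624.51345964 384.66048739] [137.40243775 609.52567923 214.20115861]
```

Blue, red and orange are placed from two views. The black place follows from the row of tags, at about (535, 318). The white rings and their deck height (about 10–12 mm) are measured too. I'm moving to a look pose beside the green rack.

Emit:
{"op": "step_arm", "data": {"plan": [[[-27, -29, 0, 7, 1], [-55, -58, 0, 14, 1], [-82, -87, 0, 21, 1], [-110, -116, 0, 28, 1], [-137, -145, 0, 35, 1], [-165, -174, 0, 42, 1], [-192, -203, 0, 49, 1], [-220, -232, 0, 56, 1]]]}}

```text
t: 0.82
eef_pos: [301.4, 333.3, 214.7]
tcp_rot: [3.141, -0.0, 1.937]
ft_force: [1.3, 0.8, -0.0]
opening: 0.999
grip_force: 0.0
```

```bash
cat >> h.py <<'E'
def go(x,y,z,ang=-6.7):
    "tool shifts to world TCP x,y,z with tool y axis at world angle ang (deg)"
    s=env.state();p=s["eef_pos"];w=s["tcp_rot"][2];d=np.array([x,y,z])-p
    tx=np.array([np.cos(w),np.sin(w)]);ty=np.array([np.sin(w),-np.cos(w)])
    print("t %.1f"%s["t"],"at",p.round(1),"yaw %.2f"%np.degrees(w),"-> shift",(d[:2]@tx).round(1),(d[:2]@ty).round(1),(-d[2]).round(1),"turn",round((np.degrees(w)-90-ang+180)%360-180,1),"op %.3f"%s["opening"],"F",s["ft_force"].round(1))
E
python3 -c "
from h import *
go(500,0,200)"
```

```text
t 0.8 at [301.4 333.3 214.7] yaw 110.97 -> shift -382.3 66.2 14.7 turn 27.7 op 0.999 F [ 1.3  0.8 -0. ]
```

Emit:
{"op": "step_arm", "data": {"plan": [[[-38, 7, 0, 4, 1], [-76, 13, 0, 8, 1], [-115, 20, 0, 12, 1], [-153, 27, 0, 16, 1], [-191, 33, 0, 20, 1], [-230, 40, 0, 24, 1], [-268, 46, 0, 27.7, 1], [-306, 53, 0, 27.7, 1]]]}}

```text
t: 1.48
eef_pos: [462.0, 67.2, 214.7]
tcp_rot: [3.142, -0.0, 1.455]
ft_force: [-0.3, 1.8, -0.1]
opening: 1.0
grip_force: 0.0
```

```bash
python3 -c "
from h import *
go(500,0,200)"
```

```text
t 1.5 at [462.   67.2 214.7] yaw 83.34 -> shift -62.3 45.5 14.7 turn 0.0 op 1.000 F [-0.3  1.8 -0.1]
```

Emit:
{"op": "step_arm", "data": {"plan": [[[-30, 20, 0, 0, 1], [-62, 45, 0, 0, 1], [-62, 45, 0, 0, 1], [-62, 45, 0, 0, 1]]]}}

```text
t: 1.82
eef_pos: [499.7, 0.9, 214.1]
tcp_rot: [-3.141, -0.0, 1.456]
ft_force: [0.6, 0.1, -0.7]
opening: 1.003
grip_force: 0.0
```

Run:
```python
from h import *
go(500,0,200)
c=cal("wrist");im=env.read_camera("wrist");cv2.imwrite("pics/w1.png",im)
for n in HUE: print(n,blobs(im,n,(0,0,640,400),60))
for n,X in(("red",(516.8,154.4,131)),("blue",(507.7,73.5,126)),("orange",(526.3,235.5,151)),("black",(535.3,317.7,101))): print(n,proj(c,X).round(1))
```

```text
t 1.8 at [499.7   0.9 214.1] yaw 83.41 -> shift -0.9 0.4 14.1 turn 0.1 op 1.003 F [ 0.6  0.1 -0.7]
red [(2787, [316.0, 21.5], [283, 0, 68, 51]), (429, [264.8, 45.6], [260, 21, 11, 49])]
blue [(1465, [316.9, 115.5], [296, 94, 43, 44]), (375, [267.7, 120.3], [263, 99, 10, 43])]
orange []
red [319.6   2.6]
blue [319.9 115.8]
orange [ 319.9 -162.2]
black [ 319.2 -247.3]
```

View pics/w1.png

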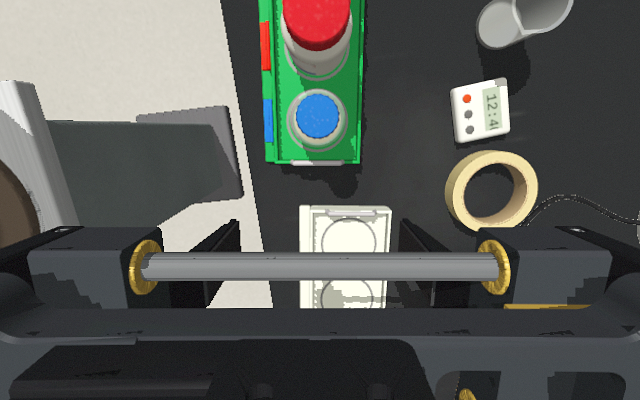

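The wrist view shows the blue cap at (317,115), about 2 mm from the prediction, with red at (316,21). The white rack is visible below. I'll fix blue's position and go down.

Run:
```python
from h import *
c=cal("wrist");cs,cd=cal("scene"),cal("side")
print(plane(c,(316.9,115.5),125))
print(tri([ray(c,(316.9,115.5)),ray(cs,(305.1,174.5)),ray(cd,(291.5,209))]))
x,y=plane(c,(316.9,115.5),125)[:2]
go(x,y,150);go(x,y,55)
```

```text
[504.41511054  75.26133466 125.        ]
(array([506.10902537,  74.34917734, 120.68166746]), np.float64(2.233744988466099))
t 1.9 at [499.    2.1 214.2] yaw 83.50 -> shift 73.3 -2.9 64.2 turn 0.2 op 0.998 F [-0.3 -0.1 -0.2]
t 1.9 at [499.    2.1 214.2] yaw 83.50 -> shift 73.3 -2.9 159.2 turn 0.2 op 0.998 F [-0.3 -0.1 -0.2]
```

Emit:
{"op": "step_arm", "data": {"plan": [[[37, -2, 0, 0, 1], [74.5, -3, 10, 0, 1], [74.5, -3, 45, 0, 1], [74.5, -3, 80, 0, 1], [74.5, -3, 115, 0, 1], [74.5, -3, 145, 0, 1], [74.5, -3, 159.5, 0, 1], [74.5, -3, 159.5, 0, 1]]]}}

```text
t: 2.53
eef_pos: [502.4, 78.1, 52.5]
tcp_rot: [-3.136, 0.001, 1.461]
ft_force: [-0.7, 0.2, 0.0]
opening: 1.001
grip_force: 0.0
```

Emit:
{"op": "step_arm", "data": {"plan": [[[0, 0, 0, 0, -1], [0, 0, 0, 0, -1], [0, 0, 0, 0, -1], [0, 0, 0, 0, -1], [0, 0, 0, 0, -1], [0, 0, 0, 0, -1], [0, 0, 0, 0, -1], [0, 0, 0, 0, -1]]]}}

```text
t: 3.2
eef_pos: [505.2, 76.8, 55.6]
tcp_rot: [3.14, -0.0, 1.459]
ft_force: [0.6, -0.1, 5.1]
opening: 0.569
grip_force: 30.0
```

Emit:
{"op": "step_arm", "data": {"plan": [[[0, 0, -15, 0, -1], [0, 0, -40, 0, -1], [-10, 3, -60, 0, -1], [-40, 10, -60, 0, -1], [-70, 18, -60, 0, -1], [-100, 26, -60, 0, -1], [-130, 34, -60, 0, -1], [-158.5, 41, -60, 0, -1]]]}}

```text
t: 3.87
eef_pos: [527.4, -86.8, 114.8]
tcp_rot: [-3.141, -0.0, 1.459]
ft_force: [1.1, -0.5, -2.8]
opening: 0.571
grip_force: 30.0
```

Emit:
{"op": "step_arm", "data": {"plan": [[[0, 0, 0, 0, -1], [0, 0, 0, 0, -1], [0, 0, 0, 0, -1]]]}}

```text
t: 4.12
eef_pos: [527.2, -84.9, 114.7]
tcp_rot: [-3.14, -0.0, 1.458]
ft_force: [-0.1, -0.5, -3.9]
opening: 0.571
grip_force: 30.0
```

Run:
```python
from h import *
go(528.3,-87.7,56,-7)
S=env.read_camera("scene");D=env.read_camera("side");cs,cd=cal("scene"),cal("side")
print(blobs(S,"blue",(330,150,420,260)),blobs(D,"blue",(280,120,380,240)))
cv2.imwrite("pics/s2.png",cv2.resize(np.hstack([S[120:300,300:480],D[90:270,230:410]]),None,fx=2,fy=2))
```

```text
t 4.1 at [527.2 -84.9 114.7] yaw 83.56 -> shift -2.7 1.4 58.7 turn 0.6 op 0.571 F [-0.1 -0.5 -3.9]
[(133, [361.9, 178.8], [355, 169, 13, 17])] [(62, [318.0, 152.7], [314, 147, 11, 11]), (38, [318.9, 143.1], [314, 140, 11, 8])]
```

View pics/s2.png

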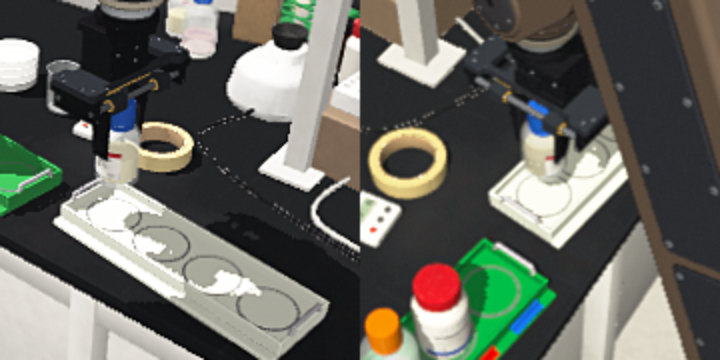

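The bottle is held upright above the left end of the white rack, and I'm lowering it.

Emit:
{"op": "step_arm", "data": {"plan": [[[-1, 1, 25, 0.5, -1], [-1, 1, 45, 0.5, -1], [-1, 1, 54, 0.5, -1], [-1, 1, 58, 0.5, -1], [-1, 1, 59.5, 0.5, -1], [-1, 1, 59.5, 0.5, -1], [-1, 1, 59.5, 0.5, -1]]]}}

```text
t: 4.8
eef_pos: [529.2, -86.3, 56.4]
tcp_rot: [3.14, 0.0, 1.451]
ft_force: [-0.2, -0.2, -3.1]
opening: 0.568
grip_force: 30.0
```

Emit:
{"op": "step_arm", "data": {"plan": [[[0, 0, 0, 0, 1], [0, 0, 0, 0, 1], [0, 0, 0, 0, 1], [0, 0, 0, 0, 1], [0, 0, 0, 0, 1], [0, 0, 0, 0, 1]]]}}

```text
t: 5.3
eef_pos: [528.7, -86.4, 55.7]
tcp_rot: [3.141, -0.0, 1.45]
ft_force: [0.3, 0.3, -0.3]
opening: 0.933
grip_force: 0.0
```

Emit:
{"op": "step_arm", "data": {"plan": [[[0, 0, -30, 0, 1], [0, 0, -70, 0, 1], [0, 0, -110, 0, 1], [0, 0, -140, 0, 1], [35, -8, -160, -0.5, 1], [75, -17, -160, -0.5, 1], [115, -26, -160, -0.5, 1], [150, -34, -160, -0.5, 1]]]}}

```text
t: 5.97
eef_pos: [512.4, 68.5, 216.2]
tcp_rot: [3.141, -0.0, 1.458]
ft_force: [0.5, 0.8, 0.5]
opening: 1.002
grip_force: 0.0
```

Emit:
{"op": "step_arm", "data": {"plan": [[[14, -3, 0, 0, 1], [14, -3, 0, 0, 1], [14, -3, 0, 0, 1]]]}}

```text
t: 6.22
eef_pos: [511.4, 81.4, 215.6]
tcp_rot: [3.142, 0.0, 1.461]
ft_force: [0.9, 0.4, 0.2]
opening: 1.003
grip_force: 0.0
```

```bash
cat >> h.py <<'E'
def look(name,roi,z,fn,pred):
    c=cal("wrist");im=env.read_camera("wrist");cv2.imwrite("pics/"+fn,im);print("pred",proj(c,pred).round(1))
    if name in HUE:
        b=blobs(im,name,roi,200);print(b)
        if b: print("xy by plane",plane(c,b[0][1],z).round(1))
E
python3 - <<'E'
from h import *
go(516.5,154.5,150)
look("red",(0,0,640,300),131,"w3.png",(516.8,154.4,131))
S=env.read_camera("scene");D=env.read_camera("side");cs,cd=cal("scene"),cal("side")
a=blobs(S,"blue",(325,160,420,260));b=blobs(D,"blue",(280,120,380,240));print(a,b,tri([ray(cs,a[0][1]),ray(cd,b[0][1])]))
E
```

```text
t 6.2 at [511.4  81.4 215.6] yaw 83.70 -> shift 73.3 -2.9 65.6 turn 0.4 op 1.003 F [0.9 0.4 0.2]
pred [317.1 115.4]
[(3042, [313.6, 117.1], [283, 86, 62, 63]), (352, [265.9, 119.4], [261, 99, 10, 42])]
xy by plane [513.8 153.4 131. ]Traceback (most recent call last):
  File "<stdin>", line 5, in <module>
IndexError: list index out of range
```

View pics/w3.png

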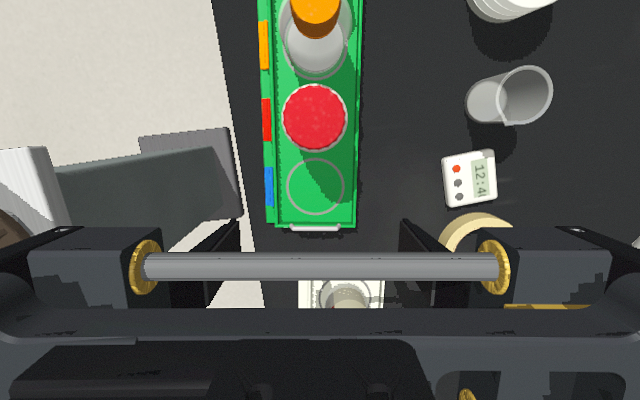

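The red cap is centred at (314,117), with orange beyond it and the blue place empty. I'm grasping red.

Emit:
{"op": "step_arm", "data": {"plan": [[[36, -2, 0, 0.4, 1], [72.5, -4, 10, 0.4, 1], [72.5, -4, 45, 0.4, 1], [72.5, -4, 80, 0.4, 1], [72.5, -4, 115, 0.4, 1], [72.5, -4, 140, 0.4, 1], [72.5, -4, 152, 0.4, 1], [72.5, -4, 152, 0.4, 1]]]}}

```text
t: 7.03
eef_pos: [514.7, 152.0, 60.9]
tcp_rot: [-3.137, 0.001, 1.45]
ft_force: [0.3, 0.9, 0.5]
opening: 0.999
grip_force: 0.0
```

Emit:
{"op": "step_arm", "data": {"plan": [[[0, 0, 0, 0, -1], [0, 0, 0, 0, -1], [0, 0, 0, 0, -1], [0, 0, 0, 0, -1], [0, 0, 0, 0, -1], [0, 0, 0, 0, -1]]]}}

```text
t: 7.53
eef_pos: [515.7, 153.5, 64.2]
tcp_rot: [3.141, -0.0, 1.452]
ft_force: [-1.4, -0.1, 4.8]
opening: 0.655
grip_force: 30.0
```

Run:
```python
from h import *
go(515.5,154,63)
S=env.read_camera("scene");D=env.read_camera("side");cs,cd=cal("scene"),cal("side")
a=blobs(S,"blue",(325,160,420,260));b=blobs(D,"blue",(280,120,380,240));print(a,b)
if a: print(plane(cs,a[0][1],114).round(1),proj(cs,(528.4,-87.5,114)))
if b: print(plane(cd,b[0][1],114).round(1))
```

```text
t 7.5 at [515.7 153.5  64.2] yaw 83.19 -> shift 0.5 -0.2 1.2 turn -0.1 op 0.655 F [-1.4 -0.1  4.8]
[(226, [359.7, 196.4], [353, 188, 15, 18])] []
[522.3 -95.1 114. ] [358.62768322 194.35567324]
```

Emit:
{"op": "step_arm", "data": {"plan": [[[0, 0, -15, 0, -1], [0, 0, -45, 0, -1], [0, -5, -85, 0, -1], [0, -10, -120, 0, -1], [-10, -15, -135, 0, -1], [-40, -15, -135, 0, -1], [-75, -10, -135, 0, -1], [-112, 0, -135, 0, -1]]]}}

```text
t: 8.3
eef_pos: [501.3, 41.8, 199.1]
tcp_rot: [3.141, -0.0, 1.454]
ft_force: [1.5, 0.0, -2.2]
opening: 0.654
grip_force: 30.0
```

Emit:
{"op": "step_arm", "data": {"plan": [[[-37, 5, 0, 0, -1], [-74, 10, 0, 0, -1], [-111, 16, 0, 0, -1], [-148, 23, 0, 0, -1], [-180, 32, 0, 0, -1], [-207, 41, 0, 0, -1], [-207, 41, 0, 0, -1], [-207, 41, 0, 0, -1]]]}}

```text
t: 8.97
eef_pos: [518.2, -169.3, 198.1]
tcp_rot: [-3.141, -0.0, 1.45]
ft_force: [0.6, 0.4, -2.5]
opening: 0.657
grip_force: 30.0
```

Run:
```python
from h import *
go(518.4,-168.4,65,-7)
```

```text
t 9.0 at [ 518.2 -169.3  198.1] yaw 83.06 -> shift 0.9 0.1 133.1 turn 0.1 op 0.657 F [ 0.6  0.4 -2.5]
```

Emit:
{"op": "step_arm", "data": {"plan": [[[1, 0, 35, 0, -1], [1, 0, 70, 0, -1], [1, 0, 100, 0, -1], [1, 0, 120, 0, -1], [1, 0, 129, 0, -1], [1, 0, 133, 0, -1], [1, 0, 133.5, 0, -1], [1, 0, 133.5, 0, -1]]]}}

```text
t: 9.63
eef_pos: [519.1, -167.0, 66.1]
tcp_rot: [3.14, 0.0, 1.452]
ft_force: [1.2, -0.4, -2.5]
opening: 0.658
grip_force: 30.0
```

Emit:
{"op": "step_arm", "data": {"plan": [[[0, 0, 0, 0, 1], [0, 0, 0, 0, 1], [0, 0, 0, 0, 1], [0, 0, 0, 0, 1], [0, 0, 0, 0, 1], [0, 0, 0, 0, 1]]]}}

```text
t: 10.13
eef_pos: [518.7, -167.3, 65.3]
tcp_rot: [3.141, 0.0, 1.452]
ft_force: [-0.0, -0.2, 0.7]
opening: 0.984
grip_force: 0.0
```

Emit:
{"op": "step_arm", "data": {"plan": [[[0, 0, -30, 0, 1], [0, 0, -70, 0, 1], [0, 0, -110, 0, 1], [0, 0, -140, 0, 1], [0, 0, -150, 0, 1], [40, -5, -150, 0, 1], [80, -10, -150, 0, 1], [120, -15, -150, 0, 1]]]}}

```text
t: 10.8
eef_pos: [517.4, -45.3, 214.8]
tcp_rot: [-3.141, -0.0, 1.45]
ft_force: [0.2, -1.0, -0.2]
opening: 1.002
grip_force: 0.0
```

Run:
```python
from h import *
go(522,165,220)
```

```text
t 10.8 at [517.4 -45.3 214.8] yaw 83.08 -> shift 209.3 -20.8 -5.2 turn -0.2 op 1.002 F [ 0.2 -1.  -0.2]
```

Emit:
{"op": "step_arm", "data": {"plan": [[[35, -4, -5, 0, 1], [70, -7, -10, 0, 1], [105, -10, -10, 0, 1], [140, -14, -10, 0, 1], [175, -17, -10, 0, 1], [205, -20, -10, 0, 1], [205, -20, -10, 0, 1], [205, -20, -10, 0, 1]]]}}

```text
t: 11.47
eef_pos: [522.0, 160.8, 224.4]
tcp_rot: [-3.141, 0.0, 1.455]
ft_force: [-0.1, -0.4, -0.1]
opening: 1.0
grip_force: 0.0
```

Run:
```python
from h import *
go(526,236,150)
look("orange",(0,0,640,300),151,"w4.png",(526.1,235.7,151))
S=env.read_camera("scene");D=env.read_camera("side");W=cv2.imread("pics/w4.png");cs,cd,cw=cal("scene"),cal("side"),cal("wrist")
print(blobs(S,"red",(350,150,450,280)),blobs(S,"blue",(325,160,420,260)),proj(cs,(518.4,-168.4,118)),proj(cs,(528.4,-87.5,109)))
f=lambda a:cv2.resize(a,(400,300))
cv2.imwrite("pics/m4.png",np.vstack([np.hstack([f(S[135:240,230:370]),f(S[160:310,310:510])]),np.hstack([f(D[190:340,170:370]),f(W)])]))
```

```text
t 11.5 at [522.  160.8 224.4] yaw 83.34 -> shift 75.1 -4.7 74.4 turn 0.0 op 1.000 F [-0.1 -0.4 -0.1]
pred [314.7 112.8]
[]
[(347, [383.7, 206.1], [373, 197, 22, 19]), (15, [354.3, 216.2], [350, 214, 10, 5])] [(228, [359.8, 196.4], [353, 188, 15, 18]), (24, [375.4, 242.1], [369, 238, 15, 7])] [383.54550754 206.57070453] [358.48520138 196.01790332]
```

View pics/m4.png

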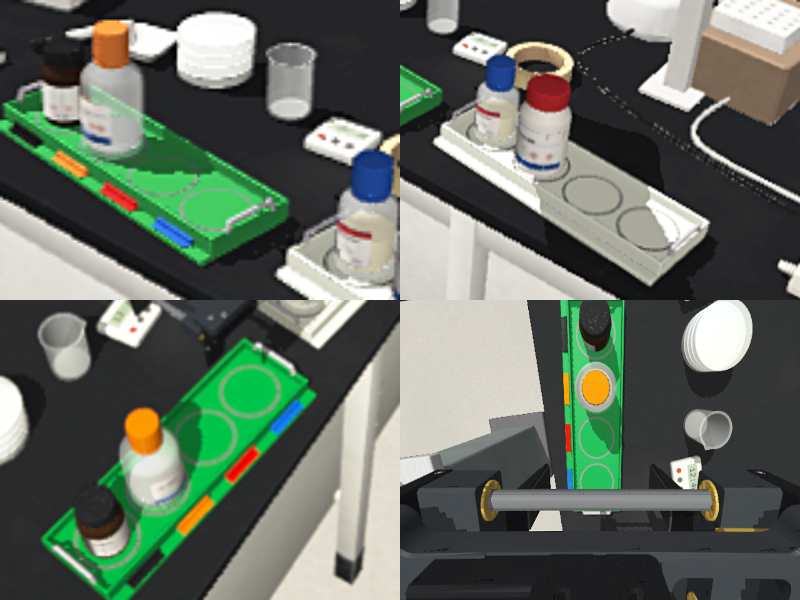

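Red and blue stand in their rings, within about 2 px of prediction. Orange's cap is in the wrist view at about (314,116), with black beyond it. I'll grip orange by its cap so the gripper body stays clear.

```bash
sed -i 's/"orange":\[(9,18)\]/"orange":[(9,24)]/' h.py
python3 - <<'E'
from h import *
W=cv2.imread("pics/w4.png");cw=cal("wrist")
b=blobs(W,"orange",(280,80,350,160),100);print(b)
x,y=plane(cw,b[0][1],150)[:2];print(x,y);go((x+526.1)/2,(y+235.7)/2,122)
E
```

```text
[(1615, [312.6, 116.4], [291, 94, 44, 46])]
524.7942177810002 231.15392906549258
t 11.6 at [522.3 158.8 224.8] yaw 83.15 -> shift 74.4 -5.8 102.8 turn -0.2 op 1.002 F [ 0.  -0.5  0.6]
```

Emit:
{"op": "step_arm", "data": {"plan": [[[37, -3, 0, 0, 1], [74, -5.5, 0, 0, 1], [74, -5.5, 30, 0, 1], [74, -5.5, 60, 0, 1], [74, -5.5, 85, 0, 1], [74, -5.5, 98, 0, 1], [74, -5.5, 102, 0, 1], [74, -5.5, 102, 0, 1]]]}}

```text
t: 12.28
eef_pos: [525.7, 232.7, 122.4]
tcp_rot: [-3.14, 0.001, 1.451]
ft_force: [0.1, 0.7, 1.0]
opening: 0.994
grip_force: 0.0
```

Emit:
{"op": "step_arm", "data": {"plan": [[[0, 0, 0, 0, -1], [0, 0, 0, 0, -1], [0, 0, 0, 0, -1], [0, 0, 0, 0, -1], [0, 0, 0, 0, -1], [0, 0, 0, 0, -1], [0, 0, 0, 0, -1], [0, 0, 0, 0, -1]]]}}

```text
t: 12.95
eef_pos: [525.7, 233.8, 123.2]
tcp_rot: [3.141, -0.0, 1.452]
ft_force: [-0.0, -0.6, -0.2]
opening: 0.496
grip_force: 0.0
```

Run:
```python
from h import *
go(526,235,122)
S=env.read_camera("scene");D=env.read_camera("side")
f=lambda a:cv2.resize(a,(400,300))
cv2.imwrite("pics/m5.png",np.hstack([f(S[105:240,190:370]),f(D[160:325,150:370])]))
```

```text
t 12.9 at [525.7 233.8 123.2] yaw 83.20 -> shift 1.2 0.2 1.2 turn -0.1 op 0.496 F [-0.  -0.6 -0.2]
```

View pics/m5.png

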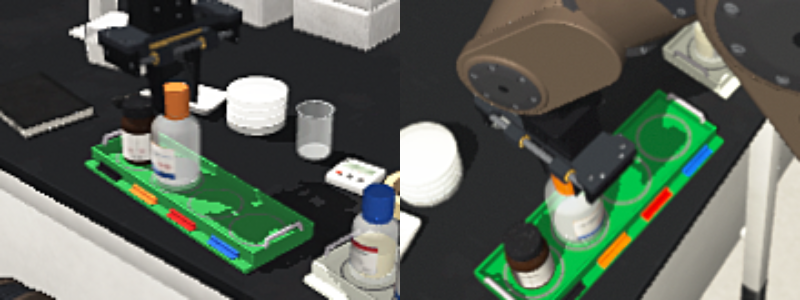

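The fingers straddle the orange cap, at about (176,100) in the left crop, and are still closing.

Emit:
{"op": "step_arm", "data": {"plan": [[[0, 0, 0, 0, -1], [0, 0, 0, 0, -1], [0, 0, 0, 0, -1], [0, 0, 0, 0, -1], [0, 0, 0, 0, -1], [0, 0, 0, 0, -1]]]}}

```text
t: 13.55
eef_pos: [525.7, 233.8, 123.1]
tcp_rot: [-3.141, -0.0, 1.452]
ft_force: [0.1, -0.0, -1.1]
opening: 0.391
grip_force: 29.9
```

Emit:
{"op": "step_arm", "data": {"plan": [[[0, 0, -15, 0, -1], [0, 0, -35, 0, -1], [0, -15, -55, 0, -1], [0, -45, -75, 0, -1], [0, -60, -105, 0, -1], [0, -60, -135, 0, -1], [-15, -60, -140, 0, -1], [-15, -60, -140, 0, -1]]]}}

```text
t: 14.22
eef_pos: [464.4, 225.2, 265.3]
tcp_rot: [3.138, -0.001, 1.452]
ft_force: [0.4, -0.0, -2.7]
opening: 0.394
grip_force: 29.9
```

Run:
```python
from h import *
go(508.1,-249.6,124,-7)
c=cal("wrist");W=env.read_camera("wrist");S=env.read_camera("scene")
f=lambda a:cv2.resize(a,(400,300))
cv2.imwrite("pics/m6.png",np.hstack([f(S[35:215,150:390]),f(W)]))
```

```text
t 14.2 at [464.4 225.2 265.3] yaw 83.21 -> shift -466.3 99.6 141.3 turn 0.2 op 0.394 F [ 0.4 -0.  -2.7]
```

View pics/m6.png

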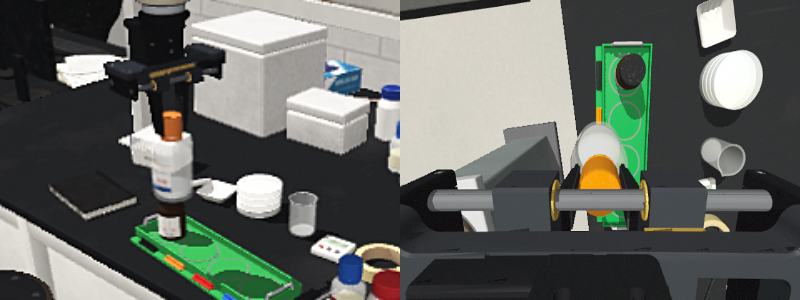

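Orange is held upright and well above the others. I'm carrying it across.

Emit:
{"op": "step_arm", "data": {"plan": [[[-35, 4, 0, 0, -1], [-72, 10, 0, 0, -1], [-110, 16, 0, 0, -1], [-148, 22, 0, 0, -1], [-186, 28, 0, 0, -1], [-224, 36, 0, 0, -1], [-262, 44, 0, 0, -1], [-300, 52, 0, 0, -1]]]}}

```text
t: 14.98
eef_pos: [480.2, -79.7, 261.9]
tcp_rot: [-3.14, -0.001, 1.452]
ft_force: [1.0, 0.2, -3.1]
opening: 0.389
grip_force: 30.0
```

Emit:
{"op": "step_arm", "data": {"plan": [[[-35, 10, 0, 0, -1], [-70, 20, 0, 0, -1], [-105, 30, 0, 0, -1], [-140, 40, 0, 0, -1], [-160, 46, 0, 0, -1], [-166, 48, 0, 0, -1], [-166, 48, 0, 0, -1], [-166, 48, 0, 0, -1]]]}}

```text
t: 15.65
eef_pos: [508.2, -247.8, 262.0]
tcp_rot: [-3.14, -0.001, 1.452]
ft_force: [-0.2, 0.3, -2.5]
opening: 0.39
grip_force: 30.0
```

Run:
```python
from h import *
go(508.1,-249.6,124,-7)
```

```text
t 15.7 at [ 508.2 -247.8  262. ] yaw 83.17 -> shift -1.8 0.1 138.0 turn 0.2 op 0.390 F [-0.2  0.3 -2.5]
```

Emit:
{"op": "step_arm", "data": {"plan": [[[-1, 0, 35, 0, -1], [-1, 0, 70, 0, -1], [-1, 0, 100, 0, -1], [-1, 0, 123, 0, -1], [-1, 0, 133, 0, -1], [-1, 0, 137, 0, -1], [-1, 0, 139, 0, -1], [-1, 0, 139, 0, -1]]]}}

```text
t: 16.32
eef_pos: [508.8, -249.3, 125.0]
tcp_rot: [3.14, 0.0, 1.453]
ft_force: [-0.1, -0.2, -3.0]
opening: 0.389
grip_force: 30.0
```

Emit:
{"op": "step_arm", "data": {"plan": [[[0, 0, 0, 0, -1], [0, 0, 0, 0, -0.1], [0, 0, 0, 0, 0.5], [0, 0, 0, 0, 1], [0, 0, 0, 0, 1], [0, 0, 0, 0, 1], [0, 0, 0, 0, 1], [0, 0, 0, 0, 1]]]}}

```text
t: 16.98
eef_pos: [508.3, -249.6, 124.1]
tcp_rot: [3.142, -0.0, 1.452]
ft_force: [-0.5, -0.5, 0.9]
opening: 0.81
grip_force: 0.0
```

Emit:
{"op": "step_arm", "data": {"plan": [[[0, 0, -20, 0, 1], [0, 0, -50, 0, 1], [0, 0, -85, 0, 1], [0, 0, -110, 0, 1], [20, -10, -110, 0, 1], [60, -18, -110, 0, 1], [100, -25, -110, 0, 1], [140, -32, -110, 0, 1]]]}}

```text
t: 17.65
eef_pos: [492.5, -105.5, 234.2]
tcp_rot: [3.141, -0.0, 1.451]
ft_force: [1.0, 0.2, 0.9]
opening: 1.001
grip_force: 0.0
```

Run:
```python
from h import *
go(527,240,230)
S=env.read_camera("scene");cv2.imwrite("pics/s7.png",S);cs=cal("scene")
b=blobs(S,"orange",(380,180,450,280));print(b,proj(cs,(508.1,-249.6,132)))
```

```text
t 17.6 at [ 492.5 -105.5  234.2] yaw 83.11 -> shift 347.2 -7.2 4.2 turn -0.2 op 1.001 F [1.  0.2 0.9]
[(317, [411.1, 215.3], [403, 205, 18, 22])] [411.54103518 216.56029011]
```

Orange stands within about 1 px of the prediction. Next is black.

Emit:
{"op": "step_arm", "data": {"plan": [[[38, -1, 0, 0, 1], [77, -2, 0, 0, 1], [116, -2, 0, 0, 1], [155, -3, 0, 0, 1], [194, -4, 0, 0, 1], [233, -5, 0, 0, 1], [272, -6, 0, 0, 1], [310, -7, 0, 0, 1]]]}}

```text
t: 18.37
eef_pos: [522.7, 204.0, 234.2]
tcp_rot: [3.141, -0.0, 1.452]
ft_force: [1.2, -0.1, 1.2]
opening: 1.002
grip_force: 0.0
```

Emit:
{"op": "step_arm", "data": {"plan": [[[36, 0, 0, 0, 1], [36, 0, 0, 0, 1], [36, 0, 0, 0, 1]]]}}

```text
t: 18.62
eef_pos: [526.8, 239.2, 233.7]
tcp_rot: [-3.141, 0.0, 1.455]
ft_force: [-0.3, -0.8, 0.3]
opening: 1.003
grip_force: 0.0
```

Run:
```python
from h import *
go(535.3,317.7,60)
look("x",None,0,"w8.png",(535.3,317.7,101))
```

```text
t 18.6 at [526.8 239.2 233.7] yaw 83.36 -> shift 79.0 -0.7 173.7 turn 0.1 op 1.003 F [-0.3 -0.8  0.3]
pred [319.6 110.7]
```

View pics/w8.png

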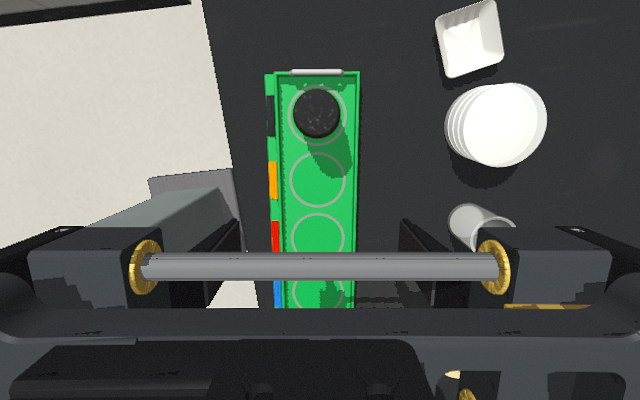

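The black cap is centred at (317,112), about 2 mm from the prediction. I'm going down to its body.

Emit:
{"op": "step_arm", "data": {"plan": [[[10, -2, 35, 0, 1], [35, -2, 70, 0, 1], [70, -2, 85, 0, 1], [77.5, -2.5, 110, 0, 1], [77.5, -2.5, 145, 0, 1], [77.5, -2.5, 175, 0, 1], [77.5, -2.5, 191, 0, 1], [77.5, -2.5, 191, 0, 1]]]}}

```text
t: 19.33
eef_pos: [532.6, 312.8, 39.8]
tcp_rot: [-3.137, 0.003, 1.45]
ft_force: [-0.6, -0.2, -0.5]
opening: 0.999
grip_force: 0.0
```

Emit:
{"op": "step_arm", "data": {"plan": [[[0, 0, 0, 0, -1], [0, 0, 0, 0, -1], [0, 0, 0, 0, -1], [0, 0, 0, 0, -1], [0, 0, 0, 0, -1], [0, 0, 0, 0, -1], [0, 0, 0, 0, -1], [0, 0, 0, 0, -1]]]}}

```text
t: 20.0
eef_pos: [533.8, 315.0, 43.5]
tcp_rot: [3.142, -0.0, 1.452]
ft_force: [-0.7, -0.4, 3.2]
opening: 0.537
grip_force: 30.0
```

Emit:
{"op": "step_arm", "data": {"plan": [[[0, 0, 0, 0, -1], [0, 0, 0, 0, -1]]]}}

```text
t: 20.17
eef_pos: [533.8, 315.0, 43.5]
tcp_rot: [-3.142, -0.0, 1.452]
ft_force: [-1.7, -0.9, 6.0]
opening: 0.537
grip_force: 30.0
```

Emit:
{"op": "step_arm", "data": {"plan": [[[0, 0, -15, 0, -1], [0, 0, -40, 0, -1], [0, -25, -60, 0, -1], [0, -50, -85, 0, -1], [0, -60, -120, 0, -1], [-10, -60, -150, 0, -1], [-40, -60, -155, 0, -1], [-76, -60, -155, 0, -1]]]}}

```text
t: 20.83
eef_pos: [465.7, 247.2, 200.2]
tcp_rot: [3.138, -0.002, 1.455]
ft_force: [0.5, 0.0, -1.8]
opening: 0.53
grip_force: 30.0
```

Emit:
{"op": "step_arm", "data": {"plan": [[[-38, 3, 0, 0, -1], [-76, 8, 0, 0, -1], [-114, 14, 0, 0, -1], [-152, 20, 0, 0, -1], [-190, 26, 0, 0, -1], [-228, 32, 0, 0, -1], [-266, 38, 0, 0, -1], [-304, 44, 0, 0, -1]]]}}

```text
t: 21.5
eef_pos: [472.6, -62.4, 198.1]
tcp_rot: [3.141, 0.0, 1.452]
ft_force: [1.4, 0.5, -0.3]
opening: 0.536
grip_force: 30.0
```

Emit:
{"op": "step_arm", "data": {"plan": [[[-38, 6, 0, 0, -1], [-76, 12, 0, 0, -1], [-114, 20, 0, 0, -1], [-152, 30, 0, 0, -1], [-190, 40, 0, 0, -1], [-228, 48, 0, 0, -1], [-255, 55, 0, 0, -1], [-266, 57, 0, 0, -1]]]}}

```text
t: 22.17
eef_pos: [497.9, -335.0, 197.4]
tcp_rot: [-3.142, 0.0, 1.45]
ft_force: [-0.2, 0.0, -1.3]
opening: 0.531
grip_force: 30.0
```

Emit:
{"op": "step_arm", "data": {"plan": [[[0, 0, 0, 0, -1], [0, 0, 0, 0, -1]]]}}

```text
t: 22.33
eef_pos: [497.6, -331.0, 197.5]
tcp_rot: [-3.141, -0.001, 1.451]
ft_force: [0.6, -0.1, -1.4]
opening: 0.533
grip_force: 30.0
```

Run:
```python
from h import *
go(497.9,-331.8,44.5,-7)
```

```text
t 22.3 at [ 497.6 -331.   197.5] yaw 83.15 -> shift -0.8 0.4 153.0 turn 0.1 op 0.533 F [ 0.6 -0.1 -1.4]
```

Emit:
{"op": "step_arm", "data": {"plan": [[[-1, 0, 38, 0, -1], [-1, 0, 76, 0, -1], [-1, 0, 110, 0, -1], [-1, 0, 135, 0, -1], [-1, 0, 147, 0, -1], [-1, 0, 151, 0, -1], [-1, 0, 153, 0, -1], [-1, 0, 153, 0, -1]]]}}

```text
t: 23.0
eef_pos: [498.5, -332.3, 46.2]
tcp_rot: [3.14, 0.001, 1.453]
ft_force: [-0.2, -0.7, -0.9]
opening: 0.537
grip_force: 30.0
```

Emit:
{"op": "step_arm", "data": {"plan": [[[0, 0, 0, 0, -1], [0, 0, 0, 0, 0.3], [0, 0, 0, 0, 0.7], [0, 0, 0, 0, 1], [0, 0, 0, 0, 1], [0, 0, 0, 0, 1], [0, 0, 0, 0, 1]]]}}

```text
t: 23.58
eef_pos: [497.9, -332.4, 45.2]
tcp_rot: [3.141, -0.0, 1.452]
ft_force: [-0.7, -0.4, -0.0]
opening: 0.902
grip_force: 0.0
```

Emit:
{"op": "step_arm", "data": {"plan": [[[0, 0, -20, 0, 1], [0, 0, -55, 0, 1], [0, 0, -95, 0, 1], [0, 0, -135, 0, 1], [0, 0, -175, 0, 1], [-30, -10, -190, 0, 1], [-65, -20, -190, 0, 1], [-70, -20, -190, 0, 1]]]}}

```text
t: 24.25
eef_pos: [468.3, -403.3, 236.6]
tcp_rot: [3.14, 0.003, 1.45]
ft_force: [-0.1, 0.2, -1.0]
opening: 0.999
grip_force: 0.0
```

Run:
```python
from h import *
cw=cal("wrist");W=env.read_camera("wrist");S=env.read_camera("scene");D=env.read_camera("side");cs,cd=cal("scene"),cal("side")
go(497,-400,230)
for n,z,x,y in(("blue",109,528.4,-87.5),("red",118,518.4,-168.4),("orange",132,508.1,-249.6)):
    a,b=blobs(S,n,(330,170,480,300)),blobs(D,n,(280,60,420,230));print(n,a[:2],proj(cs,(x,y,z)).round(1),b[:2],proj(cd,(x,y,z)).round(1))
print("black",proj(cs,(497.9,-331,94)),proj(cd,(497.9,-331,94)),"wrist cap top",proj(cw,(497.9,-331,101)))
f=lambda a:cv2.resize(a,(400,300))
cv2.imwrite("pics/m9.png",np.vstack([np.hstack([f(S[160:310,310:510]),f(D[90:240,270:470])]),np.hstack([f(W),f(W)])]))
```

```text
t 24.4 at [ 469.4 -399.4  234.5] yaw 83.12 -> shift 2.7 27.5 4.5 turn -0.2 op 0.999 F [ 0.4  0.6 -0.4]
blue [(232, [359.6, 196.2], [352, 187, 16, 19]), (26, [374.0, 241.4], [368, 237, 13, 8])] [358.5 196. ] [(242, [320.4, 161.8], [313, 153, 15, 19])] [321.5 162.9]
red [(354, [383.7, 206.1], [373, 197, 22, 19]), (17, [353.6, 215.9], [348, 213, 12, 6])] [383.5 206.6] [(350, [340.3, 141.2], [330, 131, 21, 21])] [341.7 141.4]
orange [(324, [411.1, 215.1], [403, 205, 18, 22])] [411.5 216.6] [(251, [358.8, 119.9], [352, 111, 15, 20])] [361.3 119.5]
black [438.54733189 246.37181319] [378.39993767 112.78609478] wrist cap top [341.02953988 114.29577214]
```

View pics/m9.png

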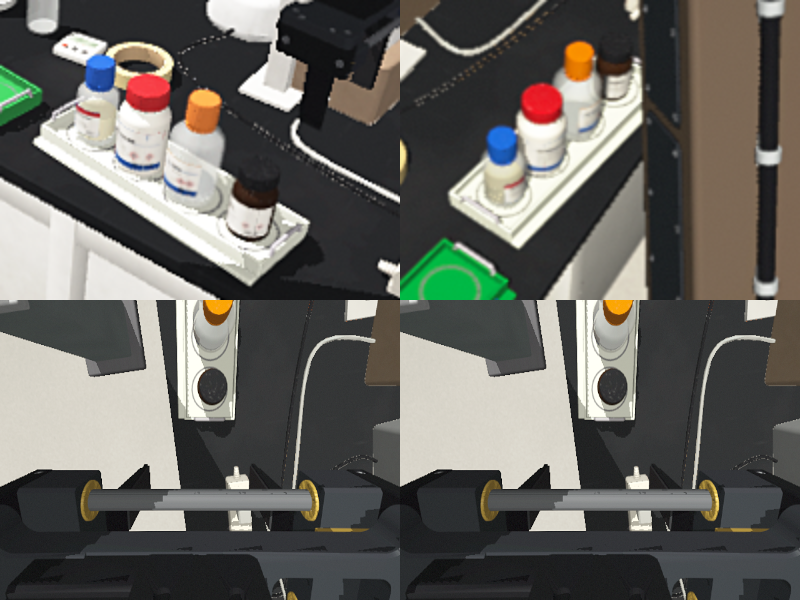

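All four stand upright and centred in their rings. The black cap is at wrist pixel (339,115) against a prediction of (341,114), and the other three are within about 3 px. The gripper is clear, so I'm handing in.

```bash
python3 -c "
from cell import env
print(env.job_done())"
```

```text
the job is handed in; nothing more can be done
None
```

I moved all four bottles to the white rack in reverse order (left to right: blue, red, orange, black). All were upright and centred in their rings in the last pictures, and I handed the job in at about 24 s; no verdict came back.

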